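Line up respirometry chambers by size

ROBOT

A 6-joint arm with a two-finger parallel gripper is mounted at the origin on the work surface. World frame = base frame: x ahead of the robot, y to its left, z up, the work surface at z = 0. Lengths are in m, angles in rad, forces in N, time in s.
With the tool pointing down it reaches from about 0.3 to 0.775 m from the base axis. Payload 14.6 kg.
Tool frame: the origin (TCP) lies at the very end of the fingers, on their centre line; the grasp point (between the pads) lies 19 mm behind it; z points along the fingers, x is the direction in which the jaws open and shut, and the axes are right-handed (so a half turn about z gives the same grasp; the last joint's range is limited). The gripper opens to 94 mm and grips with 3 to 60 N. Pads are 16 mm wide; open, the fingers measure 119 mm over their backs; the gripper's body (75 mm by 177 mm) begins 78 mm behind the grasp point.
Start: joints at [-1.27, 0.3, 1.521, -0, 1.321, -0.067], TCP at [0.198, -0.513, 0.205] pointing down, gripper open.
Joint ranges: [-3.03, 3.03], [-0.79, 2.21], [0.23, 2.52], [-1.04, 4.18], [0, 3.07], [-2.55, 2.55]. Speed limits (rad/s): [2.22, 2.22, 2.57, 3.14, 3.14, 3.14].

INTERFACE

Orientations are given as [roll, pitch, yaw] about the fixed x, y, z axes, in that order (R = Rz(yaw) Ry(pitch) Rx(roll)).
In Python, from station import ctrl gives the robot as it stands.
- The arm moves only by the shell command python3 -m inch 'ROWS' [FORCE]. ROWS is JSON, one flat list of numbers, 7 for each row, row after row: the shift along the tool's x, y, z in cm, then the turn, a rotation vector about the tool's x, y, z in rad, then the opening, from 0 (shut) to 1 (fully open). In form: [tx, ty, tz, wx, wy, wz, claw, tx, ty, tz, wx, wy, wz, claw, ...]. A call has 1 to 20 rows; each row shifts and turns the commanded pose from where the row before left it, along the tool's axes as they then stand; what a row does not reach is not made up. A row lasts 1/8 s, in which the tool goes at most 62.5 mm and 10.7 degrees, less where a joint would pass 70% of its speed; a pose out of reach is approached as far as the arm can. A call is refused whole if a number of a shift passes 6.25 or a number of a turn 0.188, either way. A call with a gripper value outside its range is refused whole. The fingers move at their own pace and stop on an object; FORCE is the grip in N (left out, the last holds). Time passes only in rows, so rows that do not move let the fingers close. It gives the time, the measured TCP pose, the force and the opening at its end, in the units of the state.
- ctrl.get_obs(): the state, without advancing time (a new reading comes with each control period).
- ctrl.camera(name): name is "scene" or "top" or "wrist"; returns (picture, depth): 480x640x3 uint8, red, green, blue; 480x640 float32, m along the optical axis (not along the pixel's ray), 0 where there is no reading.
- ctrl.camera_params(name): a dict with "vertical_fov" (degrees; the focal length in pixels is half the picture's height over the tangent of half this angle, whatever the lens; pixels are square), "cx", "cy" (the principal point, pixels), "distortion" ([k1, k2, p1, p2, k3] as OpenCV has them; the pictures are not rectified), "camera_from_world" (4x4, takes a point from world to camera coordinates); the wrist camera has in their place "mount" (4x4, takes a point from camera to tool coordinates, whose origin is the TCP and whose axes are the tool frame's). Camera axes: x right, y down, z forward; pixel columns grow to the right and rows downward; lengths in m; the calibration is good to about 2 mm. A picture is of the moment at which its call begins: read the wrist's pose just before it. camera_params takes no time and is no camera call.
- ctrl.hand_in(): hands the job in, once; it reports no verdict.
Trained networks look in the newest picture that a camera, given by its name, has taken for a name from the list of things; names that differ only in an ending like _2 or _b are one class to them, and where a whole thing is asked for, a point or a joint stands for the part that bears it (a point fixed in the world has none). Each returns a list of dicts, best first, with "score" (0 to 1); they miss things now and then, are a little off and sometimes report something else, mostly with a low value. They report only what shows in the picture. A call takes as long as a camera call. They do not tell look-alikes from the thing itself.
- ctrl.spot_in(camera, label): "bbox" ([centre column, centre row, width, height] in pixels, round what is visible of it).
- ctrl.place_of(camera, label): "centre" ([column, row] in pixels: a listed point, or the origin of a listed thing).
The state is a dict: "time_s": time; "qpos": joint angles; "joint_vel": joint speeds; "tau": joint torques, N m; "ee_pos": TCP position; "eef_rot": TCP orientation; "force": force on the tool from outside, world axes, zero at the start; "moment": the same for the moment, N m; "grip_width": finger opening in m.
Only numpy, scipy, OpenCV 4.12 (cv2) and the standard library are available. Lean on these libraries where they do the work, as an engineer would, in place of code of your own. Each camera call takes 0.05 s, during which the arm holds its last target. There are 200 camera calls.

TASK

Set the four white measuring chambers upright on the four blue bases, one at the centre of each base, in order of size: the smallest next to the green air pump, each further one bigger, the tallest at the far end from the pump. Set them down gently without dropping them or tipping them over, and leave the amber glass bottle where it stands.

Things in the scene. Friction and masses are not known exactly. Their poses are not given: they have to be found in the camera images.
- chamber_small: Loose round measuring chamber, number 1 of 4 in size: upright plain cylinder 36 mm in diameter and 55 mm high, white with a black band near its foot and a grey lid of the same diameter (the top 14 mm); a brass hose stub, 8 mm in diameter, stands 8 mm above the middle of the lid. Origin: centre of its underside; z up along its axis. Under 0.4 kg.
- chamber_medium: Loose round measuring chamber, number 2 of 4 in size: upright plain cylinder 44 mm in diameter and 75 mm high, white with a black band near its foot and a grey lid of the same diameter (the top 14 mm); a brass hose stub, 8 mm in diameter, stands 8 mm above the middle of the lid. Origin: centre of its underside; z up along its axis. Under 0.4 kg.
- chamber_large: Loose round measuring chamber, number 3 of 4 in size: upright plain cylinder 52 mm in diameter and 95 mm high, white with a black band near its foot and a grey lid of the same diameter (the top 14 mm); a brass hose stub, 8 mm in diameter, stands 8 mm above the middle of the lid. Origin: centre of its underside; z up along its axis. Under 0.4 kg.
- chamber_tallest: Loose round measuring chamber, number 4 of 4 in size: upright plain cylinder 60 mm in diameter and 115 mm high, white with a black band near its foot and a grey lid of the same diameter (the top 14 mm); a brass hose stub, 8 mm in diameter, stands 8 mm above the middle of the lid. Origin: centre of its underside; z up along its axis. Under 0.4 kg.
- base_a: The leftmost (furthest to +y) of four blue base plates, fixed in a row on a low perforated metal tray, the row running roughly along world y and turned by up to 7 degrees. 90 x 90 mm, 20 mm high, flat top with a flush white circle 74 mm across and a small white cross at its centre. Origin: centre of its underside (6 mm above the bench), so its top is 20 mm above the origin; y along the row to the left, z up. Neighbouring bases are 109 to 141 mm apart, centre to centre.
- base_b: The second from the left of four blue base plates, fixed in a row on a low perforated metal tray, the row running roughly along world y and turned by up to 7 degrees. 90 x 90 mm, 20 mm high, flat top with a flush white circle 74 mm across and a small white cross at its centre. Origin: centre of its underside (6 mm above the bench), so its top is 20 mm above the origin; y along the row to the left, z up. Neighbouring bases are 109 to 141 mm apart, centre to centre.
- base_c: The third from the left of four blue base plates, fixed in a row on a low perforated metal tray, the row running roughly along world y and turned by up to 7 degrees. 90 x 90 mm, 20 mm high, flat top with a flush white circle 74 mm across and a small white cross at its centre. Origin: centre of its underside (6 mm above the bench), so its top is 20 mm above the origin; y along the row to the left, z up. Neighbouring bases are 109 to 141 mm apart, centre to centre.
- base_d: The rightmost (furthest to -y) of four blue base plates, fixed in a row on a low perforated metal tray, the row running roughly along world y and turned by up to 7 degrees. 90 x 90 mm, 20 mm high, flat top with a flush white circle 74 mm across and a small white cross at its centre. Origin: centre of its underside (6 mm above the bench), so its top is 20 mm above the origin; y along the row to the left, z up. Neighbouring bases are 109 to 141 mm apart, centre to centre.
- pump: Green air pump with black vents on top, fixed on the tray just beyond one end of the row of bases (left or right); 110 x 80 mm, 64 mm high. At the other end stands a fixed white sensor box with a green display, 50 mm high. Origin: centre of its underside.
- vial: Bystander: loose amber glass bottle with a white cap, 38 mm in diameter, 75 mm high, standing upright among the chambers. The five stand at least 100 mm apart, centre to centre, in a loose row on the bench between the robot and the tray. Origin: centre of its underside.
There are look-alikes about, which are no part of the job. What is shaped like the chamber_small but red or turquoise is not meant.

How it is judged:
At the end, for the whole second after the job is handed in: Each chamber stands upright (within 0.08 rad), released and at rest on top of its own base, its axis within 12 mm of the base's centre; counted from the pump's end the order is small, medium, large, tallest (((y of pump in the frame of base_b above 0 m and horizontal distance between chamber_small and base_a below 0.012 m and z of chamber_small in the frame of base_a between 0.016 and 0.024 m and horizontal distance between chamber_medium and base_b below 0.012 m and z of chamber_medium in the frame of base_b between 0.016 and 0.024 m and horizontal distance between chamber_large and base_c below 0.012 m and z of chamber_large in the frame of base_c between 0.016 and 0.024 m and horizontal distance between chamber_tallest and base_d below 0.012 m and z of chamber_tallest in the frame of base_d between 0.016 and 0.024 m) or (not (y of pump in the frame of base_b above 0 m) and horizontal distance between chamber_small and base_d below 0.012 m and z of chamber_small in the frame of base_d between 0.016 and 0.024 m and horizontal distance between chamber_medium and base_c below 0.012 m and z of chamber_medium in the frame of base_c between 0.016 and 0.024 m and horizontal distance between chamber_large and base_b below 0.012 m and z of chamber_large in the frame of base_b between 0.016 and 0.024 m and horizontal distance between chamber_tallest and base_a below 0.012 m and z of chamber_tallest in the frame of base_a between 0.016 and 0.024 m)) and angle between each of chamber_small, chamber_medium, chamber_large, chamber_tallest's own z axis and vertical below 0.08 rad and linear speed of each of chamber_small, chamber_medium, chamber_large, chamber_tallest below 0.02 m/s and angular speed of each of chamber_small, chamber_medium, chamber_large, chamber_tallest below 0.2 rad/s and contact force between each of chamber_small, chamber_medium, chamber_large, chamber_tallest and the fingers below 0.05 N); the robot touches nothing.
It fails at once if a chamber is tipped over (tilted beyond 0.6 rad) (angle between any of chamber_small, chamber_medium, chamber_large, chamber_tallest's own z axis and vertical above 0.6 rad).
It fails at once if a chamber is dropped: let go, it falls faster than 0.6 m/s (about 20 mm of free fall) ((contact force between chamber_small and the fingers below 0.05 N and linear speed of chamber_small above 0.6 m/s) or (contact force between chamber_medium and the fingers below 0.05 N and linear speed of chamber_medium above 0.6 m/s) or (contact force between chamber_large and the fingers below 0.05 N and linear speed of chamber_large above 0.6 m/s) or (contact force between chamber_tallest and the fingers below 0.05 N and linear speed of chamber_tallest above 0.6 m/s)).
It fails at once if a chamber is slammed or pressed hard on a base (over 60 N) (contact force between any of chamber_small, chamber_medium, chamber_large, chamber_tallest and base_a above 60 N or contact force between any of chamber_small, chamber_medium, chamber_large, chamber_tallest and base_b above 60 N or contact force between any of chamber_small, chamber_medium, chamber_large, chamber_tallest and base_c above 60 N or contact force between any of chamber_small, chamber_medium, chamber_large, chamber_tallest and base_d above 60 N).
It fails at once if the amber bottle is moved more than 20 mm or tipped (distance of vial from where it was at the start of the episode above 0.02 m or angle between vial's own z axis and vertical above 0.3 rad).
It also fails if it takes over 112 s, if anything falls off the work surface, if the arm or the gripper's body presses on something with over 40 N, if the wrist force passes 120 N, or if a joint passes its speed limit or range.

## Working session

There is one attempt and no reset: what is moved stays moved. The work goes in short steps, Python scripts to look and compute and a shell command to move; the robot and the scene stay as the last step left them, time stands still between calls to the robot, and variables do not carry over. Pictures are saved under pics/ and viewed, about 12 in all and at most 16, crops included, and the job is handed in when it is done.

```bash
mkdir -p pics; ls
python3 - <<'E'
from station import ctrl
import cv2,numpy as np
o=ctrl.get_obs();print(o)
ims=[]
for c in ("scene","top"):
    p,d=ctrl.camera(c);np.savez(f'/tmp/{c}.npz',p=p,d=d)
    cv2.imwrite(f'pics/{c}0.png',p[:,:,::-1])
    q=ctrl.camera_params(c);print(c,q)
    for l in ("chamber_small","chamber_medium","chamber_large","chamber_tallest","base_a","pump","vial"):
        print(l,[(np.round(r['centre']).tolist(),round(r['score'],2)) for r in ctrl.place_of(c,l)])
print(ctrl.camera_params('wrist'))
E
```

```text
pics
{'time_s': 0.0, 'qpos': array([-1.26961642e+00,  3.00485478e-01,  1.52157270e+00,  9.68470402e-06,
        1.32070894e+00, -6.66141959e-02]), 'joint_vel': array([ 0.00011055,  0.00095404, -0.00138668, -0.00062343, -0.00055663,
       -0.00026468]), 'tau': array([-8.55256494e-04, -5.31812525e+01, -3.52735126e+01,  7.08008185e-02,
        2.44121393e-02, -9.45766601e-05]), 'ee_pos': array([ 0.19767128, -0.51296958,  0.20488199]), 'eef_rot': array([-3.14150512e+00,  1.17123721e-03, -1.20300457e+00]), 'force': array([ 0.41977327,  0.04957664, -0.67457702]), 'moment': array([ 0.03658186, -0.01860909, -0.01561789]), 'grip_width': 0.09367917358089517}
scene {'vertical_fov': 57.72321972492951, 'cx': 320.8622047749223, 'cy': 241.0126862843813, 'distortion': array([-0.0103571,  0.       ,  0.       ,  0.       ,  0.       ]), 'camera_from_world': array([[-0.05812118,  0.99825173,  0.01074262,  0.01578993],
       [ 0.77890018,  0.05207559, -0.62498211, -0.40726178],
       [-0.62444891, -0.02795727, -0.78056515,  1.15363478],
       [ 0.        ,  0.        ,  0.        ,  1.        ]])}

[... 1102 characters left out ...]
[([245.0, 178.0], 0.97), ([440.0, 196.0], 0.93), ([373.0, 188.0], 0.84), ([310.0, 182.0], 0.62)]
pump [([186.0, 170.0], 0.81)]
vial [([185.0, 165.0], 0.62), ([260.0, 271.0], 0.6)]
{'vertical_fov': 63.15333135842604, 'cx': 322.2083880218588, 'cy': 242.43051993011298, 'distortion': array([0.00791736, 0.        , 0.        , 0.        , 0.        ]), 'mount': array([[ 9.99999147e-01,  8.31647968e-04, -1.00749858e-03,
        -8.69120396e-04],
       [-5.39525158e-04,  9.65263999e-01,  2.61275948e-01,
        -7.56539153e-02],
       [ 1.18979172e-03, -2.61275182e-01,  9.65263624e-01,
        -1.79619778e-01],
       [ 0.00000000e+00,  0.00000000e+00,  0.00000000e+00,
         1.00000000e+00]])}
```

View pics/top0.png

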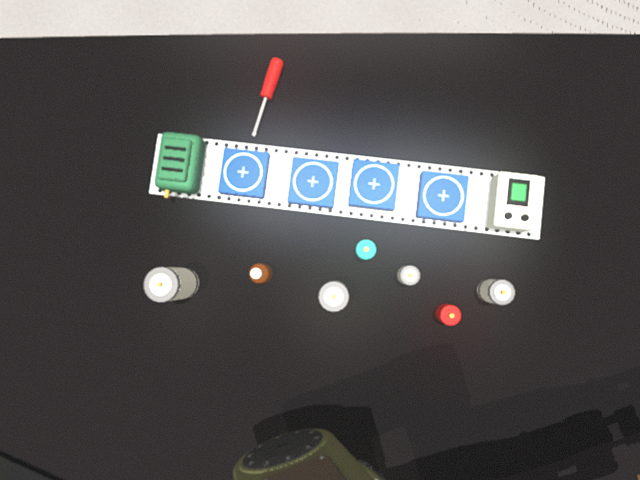

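View pics/scene0.png

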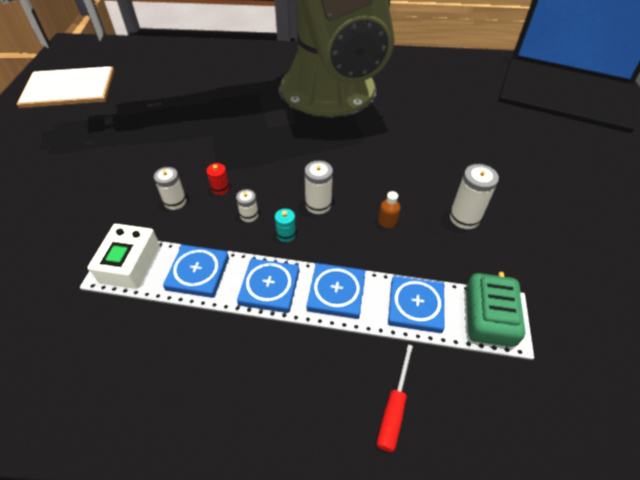

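Top view: the pump is on the left (186,165), so small→a (245,172), medium→b (312,182), large→c (374,184) and tallest→d (443,196). The lids are at tallest (161,285), large (334,296), small (409,275) and medium (501,292). The vial is at (259,273), with red and turquoise decoys at (449,315) and (366,250).

```bash
cat > h.py <<'E'
import cv2,numpy as np
from scipy.spatial.transform import Rotation as R
from station import ctrl
def K(q):
    f=240/np.tan(np.radians(q['vertical_fov']/2));return np.array([[f,0,q['cx']],[0,f,q['cy']],[0,0,1]])
def wfc(c,q,o=None):
    if c!='wrist': return np.linalg.inv(q['camera_from_world'])
    T=np.eye(4);T[:3,:3]=R.from_euler('xyz',o['eef_rot']).as_matrix();T[:3,3]=o['ee_pos'];return T@q['mount']
def cloud(c,d,o=None):
    q=ctrl.camera_params(c);v,u=np.mgrid[0:480,0:640]
    n=cv2.undistortPoints(np.stack([u,v],-1).reshape(-1,1,2).astype(float),K(q),q['distortion']).reshape(480,640,2)
    P=np.dstack([n,np.ones((480,640))])*d[...,None];M=wfc(c,q,o)
    W=P@M[:3,:3].T+M[:3,3];W[d<=0]=np.nan;return W
def ray(c,uv,z,o=None):
    q=ctrl.camera_params(c);n=cv2.undistortPoints(np.array(uv,float).reshape(-1,1,2),K(q),q['distortion']).reshape(2)
    M=wfc(c,q,o);d=M[:3,:3]@[*n,1];t=(z-M[2,3])/d[2];return M[:3,3]+t*d
def disk(W,xy,z,r):
    m=(abs(W[...,2]-z)<.006)&(np.hypot(W[...,0]-xy[0],W[...,1]-xy[1])<r+.02)
    p=W[m];
    if len(p)<9:return None
    (cx,cy),rr=cv2.minEnclosingCircle(p[:,:2].astype(np.float32))
    return np.round([*p.mean(0),cx,cy,rr,len(p)],4)
E
python3 - <<'E'
from h import *
C={'tallest':((161,285),(480,174),.115,.03),'large':((334,296),(319,164),.095,.026),'small':((409,275),(246,191),.055,.018),'medium':((501,292),(166,170),.075,.022),'vial':((259,273),(392,197),.075,.019)}
W={c:cloud(c,np.load(f'/tmp/{c}.npz')['d']) for c in('top','scene')}
for k,(t,s,h,r) in C.items():
    hs=h+(.008 if k!='vial' else 0)
    for c,uv in (('top',t),('scene',s)):
        g=ray(c,uv,hs);print(k,c,g[:2].round(4),disk(W[c],g,h,r))
import itertools
for c in W:
    p=np.load(f'/tmp/{c}.npz')['p'];hs=cv2.cvtColor(p,cv2.COLOR_RGB2HSV)
    m=((hs[...,0]>98)&(hs[...,0]<125)&(hs[...,1]>110)&(hs[...,2]>60)).astype(np.uint8)
    if c=='scene': m[:230]=0
    m=cv2.morphologyEx(m,cv2.MORPH_CLOSE,np.ones((5,5)))
    cs,_=cv2.findContours(m,cv2.RETR_EXTERNAL,cv2.CHAIN_APPROX_NONE)
    for q in cs:
        if cv2.contourArea(q)<800: continue
        f=np.zeros_like(m);cv2.drawContours(f,[q],-1,1,-1)
        P=W[c][(f>0)&(abs(W[c][...,2]-.026)<.007)]
        b=cv2.minAreaRect((P[:,:2]*1000).astype(np.float32));print(c,'base',np.round(P.mean(0),4),b)
for c,L in (('top',[(243,172),(312.5,181.5),(374,184),(443.5,195.5)]),('scene',[(418,300),(336.5,287),(268,282),(196,267)])):
    for uv in L: print(c,'cross',ray(c,uv,.026).round(4))
E
```

```text
tallest top [0.4402 0.2914] [4.413e-01 2.959e-01 1.140e-01 4.413e-01 2.965e-01 3.060e-02 9.490e+02]
tallest scene [0.45   0.2909] [4.467e-01 2.955e-01 1.142e-01 4.429e-01 2.972e-01 3.150e-02 6.470e+02]
large top [0.4268 0.001 ] [4.261e-01 2.000e-03 9.410e-02 4.262e-01 2.100e-03 2.590e-02 7.020e+02]
large scene [0.4212 0.0041] [4.310e-01 2.700e-03 9.400e-02 4.275e-01 2.600e-03 2.720e-02 4.390e+02]
small top [ 0.4642 -0.1307] [ 4.645e-01 -1.333e-01  5.410e-02  4.646e-01 -1.337e-01  1.790e-02
  2.970e+02]
small scene [ 0.4612 -0.131 ] [ 4.689e-01 -1.324e-01  5.390e-02  4.664e-01 -1.334e-01  1.900e-02
  2.160e+02]
medium top [ 0.4377 -0.285 ] [ 4.375e-01 -2.889e-01  7.410e-02  4.375e-01 -2.893e-01  2.210e-02
  4.990e+02]
medium scene [ 0.4356 -0.2857] [ 4.423e-01 -2.867e-01  7.390e-02  4.391e-01 -2.887e-01  2.270e-02
  3.080e+02]
vial top [0.4631 0.1348] [4.632e-01 1.407e-01 7.370e-02 4.633e-01 1.407e-01 9.600e-03 9.200e+01]
vial scene [0.4701 0.1413] [4.667e-01 1.410e-01 7.340e-02 4.647e-01 1.415e-01 1.020e-02 7.200e+01]
top base [ 0.6125 -0.1975  0.0253] ((612.755859375, -198.006179809
[... 582 characters left out ...]
12109375)
scene base [0.6442 0.0472 0.0256] ((640.6253662109375, 47.49336242675781), (87.53909301757812, 90.08911895751953), 83.99837493896484)
scene base [ 0.6405 -0.0673  0.0257] ((637.0101928710938, -67.65643310546875), (87.48405456542969, 90.09965515136719), 84.18427276611328)
scene base [ 0.6197 -0.1963  0.0259] ((614.994140625, -197.53009033203125), (88.73233795166016, 90.40803527832031), 83.58452606201172)
top cross [0.6551 0.1801 0.026 ]
top cross [0.6378 0.0464 0.026 ]
top cross [ 0.6341 -0.0699  0.026 ]
top cross [ 0.6136 -0.2     0.026 ]
scene cross [0.6565 0.1827 0.026 ]
scene cross [0.6399 0.0475 0.026 ]
scene cross [ 0.6374 -0.0687  0.026 ]
scene cross [ 0.6148 -0.1973  0.026 ]
```

Both cameras agree to within about 3 mm, and the heights match the listed sizes. With yaw 0 the jaws open along world x, across both rows. I'll turn to that first and move above the small chamber.

```bash
python3 -m inch '[0,0,0,0,0,-0.172,1, 0,0,0,0,0,-0.172,1, 0,0,0,0,0,-0.172,1, 0,0,0,0,0,-0.172,1, 0,0,0,0,0,-0.172,1, 0,0,0,0,0,-0.172,1, 0,0,0,0,0,-0.172,1, 1.5,-2,0,0,0,0,1, 3,-4.3,0,0,0,0,1, 3,-4.3,0,0,0,0,1, 3,-4.3,0,0,0,0,1, 3,-4.3,0,0,0,0,1, 3,-4.3,0,0,0,0,1, 3,-4.3,0,0,0,0,1, 3,-4.3,0,0,0,0,1, 3,-4.3,0,0,0,0,1, 1.2,-1.6,0,0,0,0,1, 0,0,0,0,0,0,1, 0,0,0,0,0,0,1]' 25
```

```text
time_s: 3.18
ee_pos: [0.464, -0.1335, 0.2054]
eef_rot: [3.141, 0.0, 0.001]
force: [-0.6, 0.6, -0.6]
grip_width: 0.0943
```

```bash
cat > look.py <<'E'
import sys
from h import *
# usage: look.py name x y z r
n=sys.argv[1];x,y,z,r=map(float,sys.argv[2:6])
o=ctrl.get_obs();p,d=ctrl.camera('wrist');cv2.imwrite(f'pics/{n}.png',p[:,:,::-1])
print(o['time_s'],o['ee_pos'].round(4),o['eef_rot'].round(4),disk(cloud('wrist',d,o),(x,y),z,r))
E
python3 look.py w1 .4653 -.1335 .055 .018
```

```text
3.175 [ 0.464  -0.1335  0.2054] [3.1415e+00 1.0000e-04 6.0000e-04] [ 4.643e-01 -1.314e-01  5.540e-02  4.644e-01 -1.323e-01  1.790e-02
  1.229e+03]
```

```bash
python3 -m inch '[0,-0.1,1.5,0,0,0,1, 0,0,4,0,0,0,1, 0,0,4,0,0,0,1, 0,0,4,0,0,0,1, 0,0,3,0,0,0,1, 0,0,1.5,0,0,0,1, 0,0,0.7,0,0,0,1, 0,0,0,0,0,0,1, 0,0,0,0,0,0,0, 0,0,0,0,0,0,0, 0,0,0,0,0,0,0, 0,0,0,0,0,0,0, 0,0,0,0,0,0,0, 0,0,0,0,0,0,0]' 25
```

```text
time_s: 4.97
ee_pos: [0.4643, -0.1319, 0.0184]
eef_rot: [-3.142, 0.0, 0.001]
force: [0.3, 0.1, -0.5]
grip_width: 0.0373
```

```bash
python3 -m inch '[0,0,0,0,0,0,0, 0,0,0,0,0,0,0, 0,0,-1,0,0,0,0, 0,0,-3,0,0,0,0, 0,0,-4,0,0,0,0, 0,0,-3,0,0,0,0, 0,0,-1,0,0,0,0, 0.8,-1.3,0,0,0,0,0, 1.6,-2.6,0,0,0,0,0, 2.4,-3.9,0,0,0,0,0, 2.4,-3.9,0,0,0,0,0, 2.4,-3.9,0,0,0,0,0, 2.4,-3.9,0,0,0,0,0, 2.4,-3.9,0,0,0,0,0, 2.4,-3.9,0,0,0,0,0, 1.6,-2.6,0,0,0,0,0, 0.8,-1.3,0,0,0,0,0, 0,0,0,0,0,0,0, 0,0,0,0,0,0,0]'
python3 - <<'E'
from h import *
o=ctrl.get_obs();p,d=ctrl.camera('wrist');cv2.imwrite('pics/w2.png',p[:,:,::-1])
print(o['ee_pos'],o['grip_width'])
p,d=ctrl.camera('top');cv2.imwrite('pics/t2.png',p[:,:,::-1])
E
```

```text
time_s: 7.35
ee_pos: [0.6555, 0.1801, 0.1373]
eef_rot: [3.141, 0.002, 0.001]
force: [0.3, 1.1, -0.5]
grip_width: 0.0356
[0.6554866  0.18014339 0.13734962] 0.035599394958943924
```

View pics/w2.png

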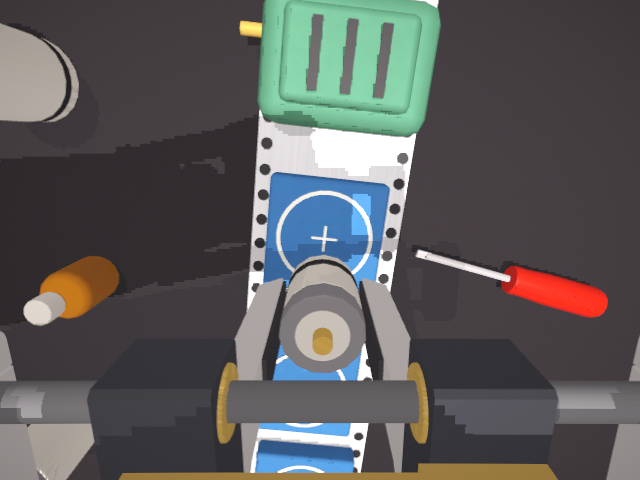

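The small chamber is held and the base cross shows at (324,239). I'll check it against the base position.

```bash
cat > cross.py <<'E'
import sys
from h import *
o=ctrl.get_obs();print(o['time_s'],o['ee_pos'].round(4),'cross',ray('wrist',[float(a) for a in sys.argv[1:3]],.026,o).round(4))
E
python3 cross.py 324 239; python3 -m inch '[0,0,1,0,0,0,0, 0,0,2.5,0,0,0,0, 0,0,2.5,0,0,0,0, 0,0,1.5,0,0,0,0, 0,0,0.8,0,0,0,0, 0,0,0.4,0,0,0,0, 0,0,0.2,0,0,0,0, 0,0,0.1,0,0,0,0, 0,0,0,0,0,0,0]'
```

```text
7.45 [0.6558 0.1798 0.1382] cross [0.6565 0.1805 0.026 ]
time_s: 8.57
ee_pos: [0.6562, 0.1803, 0.0487]
eef_rot: [-3.141, -0.0, 0.001]
force: [-0.7, 0.3, -1.0]
grip_width: 0.0356
```

```bash
python3 -m inch '[0,0,0.1,0,0,0,0, 0,0,0.1,0,0,0,0, 0,0,0.1,0,0,0,0, 0,0,0.1,0,0,0,0, 0,0,0.05,0,0,0,0, 0,0,0,0,0,0,0, 0,0,0,0,0,0,0]'
```

```text
time_s: 9.45
ee_pos: [0.6561, 0.1803, 0.0445]
eef_rot: [-3.142, -0.0, 0.001]
force: [-3.3, -1.1, 5.0]
grip_width: 0.0357
```

```bash
python3 -m inch '[0,0,0,0,0,0,0.8, 0,0,0,0,0,0,0.8, 0,0,0,0,0,0,0.8, 0,0,0,0,0,0,0.8, 0,0,-1,0,0,0,0.8, 0,0,-4,0,0,0,1, 0,0,-5,0,0,0,1, 0,0,-4,0,0,0,1, 0,0,-1,0,0,0,1]'; python3 look.py w3 .6558 .1805 .081 .018
```

```text
time_s: 10.58
ee_pos: [0.6569, 0.1804, 0.1977]
eef_rot: [-3.141, -0.005, 0.001]
force: [-0.0, -0.8, -1.1]
grip_width: 0.094
10.575 [0.6569 0.1804 0.1977] [-3.1405e+00 -5.0000e-03  1.0000e-03] [6.555e-01 1.808e-01 8.140e-02 6.554e-01 1.797e-01 1.800e-02 1.491e+03]
```

```bash
python3 -m inch '[-1.08,2.3,0,0,0,0,1, -2.2,4.7,0,0,0,0,1, -2.2,4.7,0,0,0,0,1, -2.2,4.7,0,0,0,0,1, -2.2,4.7,0,0,0,0,1, -2.2,4.7,0,0,0,0,1, -2.2,4.7,0,0,0,0,1, -2.2,4.7,0,0,0,0,1, -2.2,4.7,0,0,0,0,1, -2.2,4.7,0,0,0,0,1, -1,2.3,0,0,0,0,1, 0,0,0,0,0,0,1, 0,0,0,0,0,0,1]'; python3 look.py w4 .438 -.289 .075 .022
```

```text
time_s: 12.25
ee_pos: [0.4378, -0.2882, 0.1932]
eef_rot: [-3.141, 0.001, 0.001]
force: [0.1, 0.2, -0.1]
grip_width: 0.0944
12.25 [ 0.4378 -0.2882  0.1932] [-3.1407e+00  9.0000e-04  1.3000e-03] [ 4.377e-01 -2.878e-01  7.540e-02  4.379e-01 -2.891e-01  2.210e-02
  2.253e+03]
```

```bash
python3 -m inch '[0,0.05,1.5,0,0,0,1, 0,0,4,0,0,0,1, 0,0,4,0,0,0,1, 0,0,3.5,0,0,0,1, 0,0,2,0,0,0,1, 0,0,1,0,0,0,1, 0,0,0,0,0,0,1, 0,0,0,0,0,0,0, 0,0,0,0,0,0,0, 0,0,0,0,0,0,0, 0,0,0,0,0,0,0, 0,0,0,0,0,0,0, 0,0,0,0,0,0,0, 0,0,0,0,0,0,0]' 25; python3 -m inch '[0,0,-1,0,0,0,0, 0,0,-3,0,0,0,0, 0,0,-4,0,0,0,0, 0,0,-3,0,0,0,0, 0,0,-1,0,0,0,0, 0.8,-1.3,0,0,0,0,0, 1.6,-2.6,0,0,0,0,0, 2.4,-4,0,0,0,0,0, 2.4,-4,0,0,0,0,0, 2.4,-4,0,0,0,0,0, 2.4,-4,0,0,0,0,0, 2.4,-4,0,0,0,0,0, 2.4,-4,0,0,0,0,0, 1.6,-2.7,0,0,0,0,0, 1,-1.8,0,0,0,0,0, 0.7,-1.2,0,0,0,0,0, 0,0,0,0,0,0,0, 0,0,0,0,0,0,0]'; python3 look.py w5 .6388 .047 .026 .037
```

```text
time_s: 14.05
ee_pos: [0.4378, -0.2895, 0.034]
eef_rot: [3.142, -0.0, 0.001]
force: [0.1, 0.6, 0.4]
grip_width: 0.0438
time_s: 16.3
ee_pos: [0.6381, 0.046, 0.1539]
eef_rot: [3.141, 0.0, 0.0]
force: [0.1, -0.3, -1.1]
grip_width: 0.0434
16.3 [0.6381 0.046  0.1539] [3.1415e+00 2.0000e-04 2.0000e-04] [6.388e-01 6.000e-02 2.660e-02 6.389e-01 4.690e-02 5.710e-02 8.557e+03]
```

View pics/w5.png

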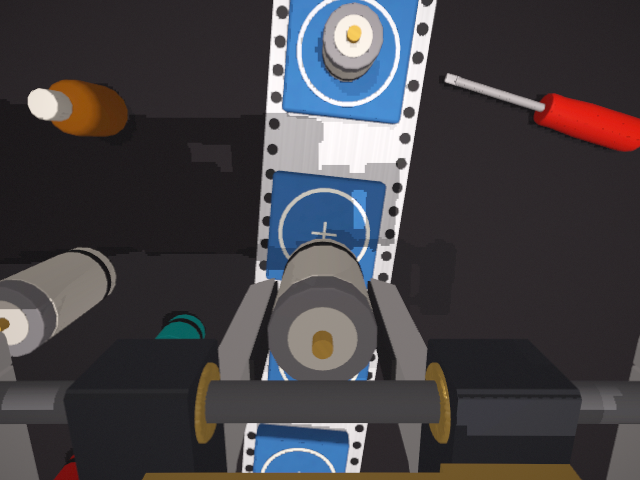

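Small stands centred on base a. The cross of base b shows at (324,232).

```bash
python3 cross.py 324 232; python3 -m inch '[0,-0.1,1,0,0,0,0, 0.05,0,2.5,0,0,0,0, 0,0,2.5,0,0,0,0, 0,0,1.5,0,0,0,0, 0,0,0.8,0,0,0,0, 0,0,0.4,0,0,0,0, 0,0,0.2,0,0,0,0, 0,0,0.1,0,0,0,0, 0,0,0,0,0,0,0, 0,0,0,0,0,0,0]'
```

```text
16.35 [0.6382 0.0459 0.154 ] cross [0.639  0.0483 0.026 ]
time_s: 17.6
ee_pos: [0.639, 0.0477, 0.0642]
eef_rot: [-3.142, -0.0, 0.001]
force: [0.4, -0.6, -2.4]
grip_width: 0.0438
```

```bash
python3 -m inch '[0,0,0.1,0,0,0,0, 0,0,0.1,0,0,0,0, 0,0,0.1,0,0,0,0, 0,0,0.1,0,0,0,0, 0,0,0.05,0,0,0,0, 0,0,0,0,0,0,0, 0,0,0,0,0,0,0]'
```

```text
time_s: 18.48
ee_pos: [0.6389, 0.0477, 0.06]
eef_rot: [3.142, -0.0, 0.001]
force: [-2.8, -0.7, 4.8]
grip_width: 0.0437
```

```bash
python3 -m inch '[0,0,0,0,0,0,0.8, 0,0,0,0,0,0,0.8, 0,0,0,0,0,0,0.8, 0,0,0,0,0,0,0.8, 0,0,-1,0,0,0,0.8, 0,0,-4,0,0,0,1, 0,0,-5,0,0,0,1, 0,0,-4,0,0,0,1, 0,0,-1,0,0,0,1]'; python3 look.py w6 .639 .0475 .101 .022;  python3 -m inch '[-1.6,0.3,0,0,0,0,1, -4,0.9,0,0,0,0,1, -5,1.1,0,0,0,0,1, -5,1.1,0,0,0,0,1, -4,0.9,0,0,0,0,1, -1.6,0.3,0,0,0,0,1, 0,0,0,0,0,0,1, 0,0,0,0,0,0,1]'; python3 look.py w7 .4266 .0023 .095 .026
```

```text
time_s: 19.6
ee_pos: [0.6397, 0.0478, 0.213]
eef_rot: [-3.141, -0.005, 0.001]
force: [-0.6, -0.6, -0.4]
grip_width: 0.0942
19.6 [0.6397 0.0478 0.213 ] [-3.1415e+00 -4.9000e-03  1.0000e-03] [6.385e-01 4.940e-02 1.014e-01 6.385e-01 4.840e-02 2.200e-02 2.341e+03]
time_s: 20.65
ee_pos: [0.4273, 0.0016, 0.209]
eef_rot: [-3.141, 0.001, 0.001]
force: [-0.4, 0.4, 0.5]
grip_width: 0.094
20.65 [0.4273 0.0016 0.209 ] [-3.1415e+00  7.0000e-04  1.0000e-03] [4.259e-01 4.400e-03 9.550e-02 4.260e-01 3.300e-03 2.600e-02 3.271e+03]
```

```bash
python3 -m inch '[-0.1,-0.1,1.5,0,0,0,1, 0,0,4,0,0,0,1, 0,0,4,0,0,0,1, 0,0,3.5,0,0,0,1, 0,0,2,0,0,0,1, 0,0,0.9,0,0,0,1, 0,0,0,0,0,0,1, 0,0,0,0,0,0,0, 0,0,0,0,0,0,0, 0,0,0,0,0,0,0, 0,0,0,0,0,0,0, 0,0,0,0,0,0,0, 0,0,0,0,0,0,0]' 25; python3 -m inch '[0,0,-1,0,0,0,0, 0,0,-3,0,0,0,0, 0,0,-4,0,0,0,0, 0,0,-3,0,0,0,0, 0,0,-1,0,0,0,0, 1,0.3,0,0,0,0,0, 2.5,0.9,0,0,0,0,0, 3.5,1.2,0,0,0,0,0, 3.5,1.2,0,0,0,0,0, 3.5,1.2,0,0,0,0,0, 3.5,1.2,0,0,0,0,0, 2.5,0.8,0,0,0,0,0, 1,0.3,0,0,0,0,0, 0,0,0,0,0,0,0, 0,0,0,0,0,0,0]'; python3 look.py w8 .6365 -.0685 .026 .037
```

```text
time_s: 22.32
ee_pos: [0.426, 0.0025, 0.0506]
eef_rot: [3.142, -0.0, 0.001]
force: [0.9, -0.8, 2.3]
grip_width: 0.0518
time_s: 24.2
ee_pos: [0.6354, -0.068, 0.1702]
eef_rot: [-3.141, 0.001, 0.001]
force: [-0.5, -0.8, -2.1]
grip_width: 0.0516
24.2 [ 0.6354 -0.068   0.1702] [-3.1414e+00  6.0000e-04  1.2000e-03] [ 6.348e-01 -5.080e-02  2.650e-02  6.362e-01 -6.810e-02  5.710e-02
  6.426e+03]
```

View pics/w8.png

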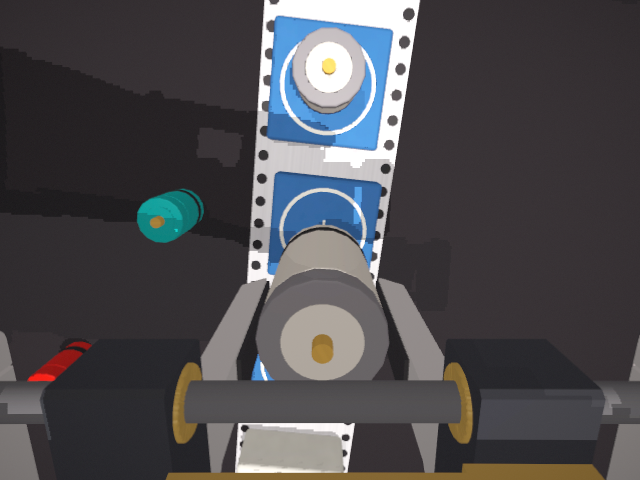

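Medium stands on b and large is over c, with the cross just visible at about (323,225).

```bash
python3 cross.py 323 226; python3 -m inch '[0.05,0,1,0,0,0,0, 0,0,2.5,0,0,0,0, 0,0,2.5,0,0,0,0, 0,0,1.5,0,0,0,0, 0,0,0.8,0,0,0,0, 0,0,0.4,0,0,0,0, 0,0,0.2,0,0,0,0, 0,0,0.1,0,0,0,0, 0,0,0,0,0,0,0, 0,0,0,0,0,0,0]';python3 -m inch '[0,0,0.1,0,0,0,0, 0,0,0.1,0,0,0,0, 0,0,0.1,0,0,0,0, 0,0,0,0,0,0,0, 0,0,0,0,0,0,0]'
```

```text
24.25 [ 0.6355 -0.068   0.1705] cross [ 0.6355 -0.0642  0.026 ]
time_s: 25.5
ee_pos: [0.6366, -0.0683, 0.0807]
eef_rot: [3.142, -0.0, 0.001]
force: [0.1, -0.2, -2.5]
grip_width: 0.0513
time_s: 26.12
ee_pos: [0.6365, -0.0682, 0.0774]
eef_rot: [-3.142, 0.0, 0.001]
force: [-0.0, 0.5, -2.2]
grip_width: 0.0518
```

```bash
python3 -m inch '[0,-0.05,0.1,0,0,0,0, 0,0,0.05,0,0,0,0, 0,0,0,0,0,0,0, 0,0,0,0,0,0,0]'
```

```text
time_s: 26.62
ee_pos: [0.6367, -0.0678, 0.0766]
eef_rot: [3.141, -0.001, 0.001]
force: [-2.1, -0.3, 5.4]
grip_width: 0.0517
```

```bash
python3 -m inch '[0,0,0,0,0,0,0.85, 0,0,0,0,0,0,0.85, 0,0,0,0,0,0,0.85, 0,0,0,0,0,0,0.85, 0,0,-1,0,0,0,0.85, 0,0,-4,0,0,0,1, 0,0,-5,0,0,0,1, 0,0,-4,0,0,0,1, 0,0,-1,0,0,0,1]'; python3 look.py w9 .636 -.068 .121 .026;  python3 -m inch '[-1.1,-2,0,0,0,0,1, -2.3,-4.3,0,0,0,0,1, -2.3,-4.3,0,0,0,0,1, -2.3,-4.3,0,0,0,0,1, -2.3,-4.3,0,0,0,0,1, -2.3,-4.3,0,0,0,0,1, -2.3,-4.3,0,0,0,0,1, -2.3,-4.3,0,0,0,0,1, -1.4,-3,0,0,0,0,1, -0.8,-1.4,0,0,0,0,1, 0,0,0,0,0,0,1, 0,0,0,0,0,0,1]'; python3 look.py w10 .4425 .2965 .115 .030
```

```text
time_s: 27.75
ee_pos: [0.6372, -0.0679, 0.2295]
eef_rot: [3.141, -0.005, 0.001]
force: [0.2, 0.2, -0.2]
grip_width: 0.0937
27.75 [ 0.6372 -0.0679  0.2295] [ 3.1408e+00 -4.9000e-03  1.0000e-03] [ 6.363e-01 -6.580e-02  1.215e-01  6.364e-01 -6.710e-02  2.610e-02
  3.374e+03]
time_s: 29.3
ee_pos: [0.4426, 0.2961, 0.2256]
eef_rot: [3.141, 0.0, 0.0]
force: [0.2, 0.6, -0.2]
grip_width: 0.0938
29.3 [0.4426 0.2961 0.2256] [3.1412e+00 4.0000e-04 1.0000e-04] [4.414e-01 2.987e-01 1.154e-01 4.413e-01 2.974e-01 3.000e-02 4.481e+03]
```

```bash
python3 -m inch '[-0.1,-0.1,1.5,0,0,0,1, 0,0,4,0,0,0,1, 0,0,4,0,0,0,1, 0,0,3.2,0,0,0,1, 0,0,2,0,0,0,1, 0,0,0.9,0,0,0,1, 0,0,0,0,0,0,1, 0,0,0,0,0,0,0, 0,0,0,0,0,0,0, 0,0,0,0,0,0,0, 0,0,0,0,0,0,0, 0,0,0,0,0,0,0, 0,0,0,0,0,0,0]' 25; python3 -m inch '[0,0,-1,0,0,0,0, 0,0,-3,0,0,0,0, 0,0,-3,0,0,0,0, 0,0,-3,0,0,0,0, 0,0,-3,0,0,0,0, 0,0,-1,0,0,0,0, 0,0,0,0,0,0,0]'; python3 -m inch '[0.5,1.5,0,0,0,0,0, 1,3,0,0,0,0,0, 1.4,4,0,0,0,0,0, 1.4,4,0,0,0,0,0, 1.4,4,0,0,0,0,0, 1.4,4,0,0,0,0,0, 1.4,4,0,0,0,0,0, 1.4,4,0,0,0,0,0, 1.4,4,0,0,0,0,0, 1.4,4,0,0,0,0,0, 1.4,4,0,0,0,0,0, 1.4,4,0,0,0,0,0, 1,3,0,0,0,0,0, 0.8,2,0,0,0,0,0, 0,0,0,0,0,0,0, 0,0,0,0,0,0,0]'; python3 look.py w11 .6140 -.198 .026 .037
```

```text
time_s: 30.98
ee_pos: [0.4413, 0.2981, 0.0702]
eef_rot: [-3.141, -0.0, 0.001]
force: [0.5, 0.3, 3.4]
grip_width: 0.0598
time_s: 31.85
ee_pos: [0.441, 0.298, 0.2098]
eef_rot: [-3.142, 0.0, 0.001]
force: [0.6, 0.5, -3.6]
grip_width: 0.0598
time_s: 33.85
ee_pos: [0.614, -0.1967, 0.2091]
eef_rot: [-3.141, 0.001, 0.001]
force: [-0.9, -0.9, -3.1]
grip_width: 0.0596
33.85 [ 0.614  -0.1967  0.2091] [-3.141e+00  1.400e-03  9.000e-04] [ 6.140e-01 -1.774e-01  2.650e-02  6.131e-01 -1.967e-01  5.700e-02
  4.647e+03]
```

View pics/w11.png

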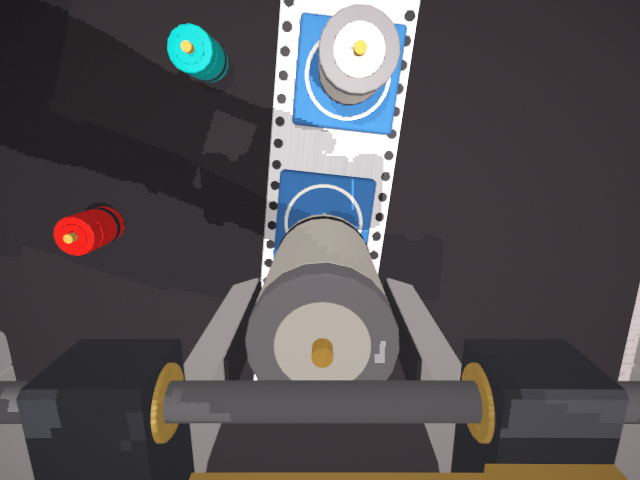

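Large stands on c. The tallest is lined up over d, with the circle centred near column 324.

```bash
python3 -m inch '[0,0.1,1,0,0,0,0, 0,0,2.5,0,0,0,0, 0,0,2.5,0,0,0,0, 0,0,2.4,0,0,0,0, 0,0,1.2,0,0,0,0, 0,0,0.6,0,0,0,0, 0,0,0.3,0,0,0,0, 0,0,0.2,0,0,0,0, 0,0,0.1,0,0,0,0, 0,0,0,0,0,0,0, 0,0,0,0,0,0,0]';python3 -m inch '[0,0,0.1,0,0,0,0, 0,0,0.1,0,0,0,0, 0,0,0.1,0,0,0,0, 0,0,0,0,0,0,0, 0,0,0,0,0,0,0]'
```

```text
time_s: 35.28
ee_pos: [0.6147, -0.1978, 0.1021]
eef_rot: [3.142, -0.0, 0.001]
force: [0.4, -0.1, -3.4]
grip_width: 0.0596
time_s: 35.9
ee_pos: [0.6146, -0.1978, 0.099]
eef_rot: [3.142, -0.0, 0.001]
force: [0.5, -0.1, -2.9]
grip_width: 0.0592
```

```bash
python3 -m inch '[0,0,0.1,0,0,0,0, 0,0,0.1,0,0,0,0, 0,0,0.1,0,0,0,0, 0,0,0,0,0,0,0, 0,0,0,0,0,0,0]'
```

```text
time_s: 36.52
ee_pos: [0.6147, -0.1978, 0.0962]
eef_rot: [3.141, -0.0, 0.001]
force: [-1.2, 0.4, 2.1]
grip_width: 0.0595
```

```bash
python3 -m inch '[0,0,0,0,0,0,0.95, 0,0,0,0,0,0,0.95, 0,0,0,0,0,0,0.95, 0,0,0,0,0,0,0.95, 0,0,-1,0,0,0,0.95, 0,0,-4,0,0,0,1, 0,0,-5,0,0,0,1, 0,0,-4,0,0,0,1, 0,0,-1,0,0,0,1, 0,0,0,0,0,0,1]'; python3 look.py w12 .614 -.198 .141 .030;  python3 -m inch '[-2,0,0,0,0,0,1, -5,1,0,0,0,0,1, -5,1,0,0,0,0,1, -5,1,0,0,0,0,1, -5,1,0,0,0,0,1, -2,0,0,0,0,0,1, 0,0,0,0,0,0,1, 0,0,0,0,0,0,1]'
python3 - <<'E'
from h import *
T={'small':(.656,.1805,.081,.018),'medium':(.639,.0475,.101,.022),'large':(.636,-.0685,.121,.026),'tallest':(.614,-.198,.141,.03),'vial':(.464,.141,.075,.019)}
for c in('top','scene'):
    p,d=ctrl.camera(c);cv2.imwrite(f'pics/{c}F.png',p[:,:,::-1]);W=cloud(c,d)
    for k,(x,y,z,r) in T.items(): print(c,k,disk(W,(x,y),z,r))
E
```

```text
time_s: 37.78
ee_pos: [0.6146, -0.1978, 0.2458]
eef_rot: [3.142, -0.0, 0.001]
force: [0.6, -0.4, -0.6]
grip_width: 0.094
37.775 [ 0.6146 -0.1978  0.2458] [ 3.1415e+00 -1.0000e-04  1.0000e-03] [ 6.145e-01 -1.972e-01  1.415e-01  6.146e-01 -1.984e-01  3.010e-02
  4.623e+03]
time_s: 38.83
ee_pos: [0.3751, -0.2379, 0.2453]
eef_rot: [-3.141, 0.001, 0.001]
force: [0.0, 0.1, 0.6]
grip_width: 0.0939
top small [6.551e-01 1.778e-01 8.010e-02 6.560e-01 1.781e-01 1.830e-02 2.940e+02]
top medium [6.380e-01 4.680e-02 1.001e-01 6.384e-01 4.650e-02 2.230e-02 4.750e+02]
top large [ 6.359e-01 -6.820e-02  1.200e-01  6.364e-01 -6.810e-02  2.630e-02
  7.250e+02]
top tallest [ 6.143e-01 -1.979e-01  1.400e-01  6.154e-01 -1.984e-01  3.060e-02
  1.061e+03]
top vial [4.633e-01 1.406e-01 7.360e-02 4.632e-01 1.409e-01 9.600e-03 9.200e+01]
scene small [6.584e-01 1.781e-01 8.110e-02 6.561e-01 1.791e-01 1.870e-02 3.600e+02]
scene medium [6.424e-01 4.750e-02 1.002e-01 6.403e-01 4.720e-02 2.240e-02 5.230e+02]
scene large [ 6.404e-01 -6.710e-02  1.202e-01  6.381e-01 -6.730e-02  2.670e-02
  7.380e+02]
scene tallest [ 6.189e-01 -1.973e-01  1.401e-01  6.170e-01 -1.993e-01  3.050e-02
  9.310e+02]
scene vial [4.668e-01 1.410e-01 7.320e-02 4.655e-01 1.417e-01 9.900e-03 7.600e+01]
```

View pics/sceneF.png

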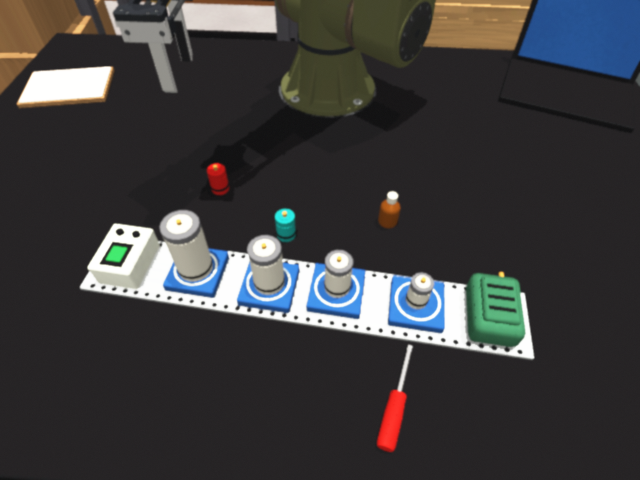

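All four chambers stand centred in order from the pump (486,310), at (420,290), (338,277), (265,272) and (190,250). The vial hasn't moved and the arm is clear.

```bash
python3 -c "
from station import ctrl
print(ctrl.hand_in())"
```

```text
the job is handed in; nothing more can be done
None
```

All four chambers are on their bases in size order from the pump: small on base_a, medium on base_b, large on base_c, tallest on base_d. I handed the job in at about 39 s of the 112 s allowed; no verdict was reported.

- **Placing:** each chamber was lowered in 1 mm steps until light contact, with at most about 5 N measured at the wrist, and only then released.
- **Position:** the last top and scene pictures put every chamber within about 3 mm of its base's measured centre. The lid heights match a chamber standing upright on a base.
- **Disagreement:** the two cameras differ from each other by about 2 mm, which is within their calibration. The wrist sighting of base_c's cross was about 4 mm off the other cameras, but the cross was partly hidden, so I used the other two.
- **Bottle and arm:** the amber bottle reads the same as at the start, to within 1 mm. The arm was clear of everything, with the gripper open.

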